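# Set the slit plate on the optical rail to its index

## Robot

A 6-joint arm with a two-finger parallel gripper is mounted at the origin on a cart in front of the work surface, level with it; the furniture and walls round the work are solid. World frame = base frame: x ahead of the robot, y to its left, z up, the work surface at z = 0. Lengths are in mm, angles in rad, forces in N, time in s.
With the tool pointing down it reaches from about 275 to 825 mm from the base axis. Payload 5.2 kg.
Tool frame: the origin (TCP) lies at the very end of the fingers, on their centre line; the grasp point (between the pads) lies 19 mm behind it; z points along the fingers, y is the line along which they close (so a half turn about z gives the same grasp; the last joint's range is limited). The gripper opens to 93 mm and grips with 3 to 60 N. Pads are 15 mm wide; open, the fingers measure 128 mm over their backs; the gripper's body (75 mm by 188 mm) begins 65 mm behind the grasp point.
Start: joints at [0.983, 0.259, 1.535, -0, 1.348, -0.203], TCP at [206.434, 509.794, 218.653] pointing down, gripper open.
Joint ranges: [-3.14, 3.14], [-0.91, 2.08], [0.19, 2.58], [-1.22, 4.36], [0.22, 2.71], [-3.12, 3.12]. Speed limits (rad/s): [2.57, 2.57, 3.14, 3.14, 3.14, 3.14].

## Interface

Orientations are given as [roll, pitch, yaw] about the fixed x, y, z axes, in that order (R = Rz(yaw) Ry(pitch) Rx(roll)).
In Python, from bench import robot gives the robot as it stands. The module is installed in compiled form; this text tells all that it offers. Calls block until the motion is done:
- robot.move_ptp(position, orientation): joint-space move of the TCP to a pose.
- robot.move_linear(position, ori=None, speed=150, f_stop=None): straight line of the TCP; ori=None keeps the orientation; speed is the mean speed in mm/s. With f_stop (N) it stops when the force on the tool has changed by that much, and returns True; else False.
- robot.move_j(angles): joint-space move.
- robot.move_gripper(opening): opening from 0.0 (shut) to 1.0 (fully open); the grip force is fixed at half the most; returns when the fingers have stopped.
- robot.sleep(seconds).
- robot.inverse_kinematics(position, orientation): joint angles nearest the present ones, or None.
- robot.get_image(name): name is "side" or "top" or "wrist"; returns a dict with "img" (420x560x3 uint8, blue, green, red), "fovy" (degrees; the focal length in pixels is half the picture's height over the tangent of half this angle, whatever the lens; pixels are square), "cx", "cy" (the principal point, pixels), "eye" and "orientation" of the camera in the world. Camera axes: x right, y down, z forward; pixel columns grow to the right and rows downward; lengths in mm; the calibration is good to about 2 mm. The wrist camera is an equidistant fisheye: a pixel r from the principal point sees the ray r / f radians off the axis. A picture is of the moment at which its call begins. There is no depth.
A pose or a line that the arm cannot do raises robot.MotionError and nothing moves.
- robot.hand_in(): hands the job in; it is judged then, once.
Readings, each from a call of its own:
- robot.current_t(): time.
- robot.current_qpos(): joint angles.
- robot.current_joint_vel(): joint speeds.
- robot.current_joint_efforts(): joint torques, N m.
- robot.current_tcp_pos(): TCP position.
- robot.current_eef_rot(): TCP orientation.
- robot.current_contact_force(): force on the tool from outside, world axes, zero at the start.
- robot.current_ft_torque(): the same for the moment, N m.
- robot.current_gripper_width(): opening from 0.0 (shut) to 1.0 (fully open).
- robot.current_finger_force(): force on a finger pad.
Only numpy, scipy, OpenCV 4.12 (cv2) and the standard library are available. Lean on these libraries where they do the work, as an engineer would, in place of code of your own. Each camera call takes 0.05 s, during which the arm holds its last target. There are 200 camera calls.

## Task

On the short optical rail, gently nudge the carriage that carries the upright slit plate along the rail in small pushes until its pointer stands opposite the tip of the small index clamp on the scale ledge. Do not push it well past the index, and leave the carriage with the round post and the index clamp where they are.

Things in the scene. Friction and masses are not known exactly. Their poses are not given: they have to be found in the camera images.
- plate_carriage: The slit-plate carriage: dark steel block 70 mm across the rail (x), 60 mm along it (y), 14 to 60 mm high over the worktop; on top, mid-block, a steel plate with a slit, 56 wide, 5 thick, up to 93 mm. Origin: block centre, at worktop level; z up, x away from the robot, y along the rail to its left end. Push its +y end face. Stiff: about 6 N plus 25 N per m/s; stays where left.
- plate_pointer (a point): Tip of the steel pointer on the robot-facing side of the slit-plate carriage: 50 mm from the carriage's origin in -x, 22 mm above the worktop. Same axes. The fixed aluminium rail (420 x 115 mm, yaw up to 13 deg) has a guide 36 mm wide under the blocks, top 32 mm above the worktop, with end blocks 33 mm high: tips must stay above that. The +y end face starts 50 to 80 mm from the rail's left end.
- index_tip (a point): Tip of the small light-steel index clamp (20 x 24 mm, dark screw head on top, 30 mm high overall) on the scale ledge on the robot's side of the rail, 22 mm above the worktop, pointing at the carriages. Same axes. The pointer passes 6 mm from it in x; they are level when they agree along y. The plate pointer starts 60 to 140 mm from it in +y. It sits firmly.
- post_top (a point): Centre of the top of the round steel post (14 mm diameter, top 93 mm above the worktop) on the other carriage, which has an equal block and pointer and stands near the right (-y) end of the same rail. It slides just as easily as the first and is to be left alone. Same axes. A tall blue instrument stands at the back left (x over 0.56, y over 0.27 m): come in from the front.

How it is judged:
By the outcome, as a careful person would: the job done as asked, in the order asked, and still so for the second after the job is handed in, with the robot touching nothing.
It also fails if it takes over 45 s, if anything falls off the work surface, if the arm or the gripper's body presses on something with over 40 N, if the wrist force passes 120 N, or if a joint passes its speed limit or range.

## Working session

There is one attempt and no reset: what is moved stays moved. The work goes in short steps, each a Python script; the robot and the scene stay as the last script left them, time stands still between calls to the robot, and variables do not carry over. Pictures are saved under pics/ and viewed, at most 10 in all, crops included, and the job is handed in when it is done.

```bash
mkdir -p pics; cat > h.py <<'E'
from bench import robot
import numpy as np, cv2, pickle
from scipy.spatial.transform import Rotation as R
def snap(n,f):
    d=robot.get_image(n); cv2.imwrite(f'pics/{f}.png',d['img']); pickle.dump(d,open(f'pics/{f}.pkl','wb')); return d
def rot(d):
    o=np.array(d['orientation'],float)
    return o if o.shape==(3,3) else R.from_euler('xyz',o).as_matrix()
def ray(d,u,v):
    f=210/np.tan(np.radians(d['fovy'])/2)
    return rot(d)@np.array([(u-d['cx'])/f,(v-d['cy'])/f,1])
def at(d,u,v,z):
    r=ray(d,u,v); e=np.array(d['eye']); return e+r*(z-e[2])/r[2]
def px(d,p):
    f=210/np.tan(np.radians(d['fovy'])/2)
    c=rot(d).T@(np.array(p)-d['eye']); return c[:2]/c[2]*f+[d['cx'],d['cy']]
def load(f): return pickle.load(open(f'pics/{f}.pkl','rb'))
def crop(f,u,v,w,h,k,out):
    i=load(f)['img'][v:v+h,u:u+w]; cv2.imwrite(f'pics/{out}.png',cv2.resize(i,None,fx=k,fy=k,interpolation=cv2.INTER_CUBIC))
E
python3 - <<'E'
from h import *
a=snap('top','t0');b=snap('side','s0')
for d in(a,b):print({k:d[k] for k in d if k!='img'})
cv2.imwrite('pics/both.png',cv2.resize(np.vstack([a['img'],b['img']]),None,fx=.71,fy=.71))
print(robot.current_t(),robot.current_eef_rot())
E
```

```text
{'fovy': 47.32950578554575, 'cx': 275.47143110944194, 'cy': 206.89453807947766, 'eye': array([417.43528675, -80.74961704, 918.00906528]), 'orientation': array([-3.01064004,  0.02583924, -1.59437594])}
{'fovy': 48.296928916962756, 'cx': 280.55758252300734, 'cy': 206.87861746808724, 'eye': array([ 484.8664773 , -705.31960608,  642.37872411]), 'orientation': array([-2.28286112e+00,  5.26864028e-04, -7.07044315e-02])}
0.1 [-3.14000679e+00 -3.36697089e-04  2.75676549e+00]
```

View pics/t0.png

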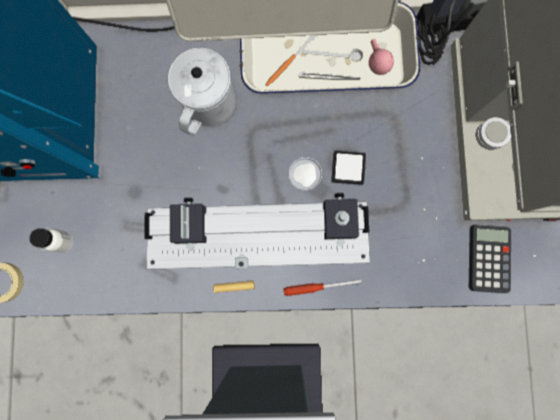

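View pics/s0.png

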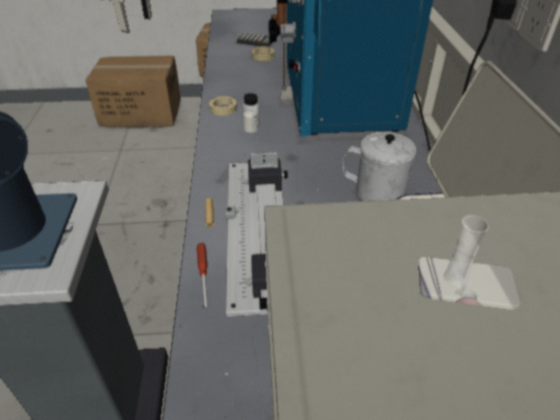

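The top view shows the rail from about (147,235) to (369,232). The plate carriage is at about (187,223), the index clamp at about (241,262), and the post carriage at about (342,219). I'll zoom in on the two carriages.

```bash
python3 - <<'E'
from h import *
crop('t0',140,190,130,90,6,'c1')
crop('s0',215,140,90,75,8,'c2')
E
```

```text
(no output)
```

View pics/c1.png

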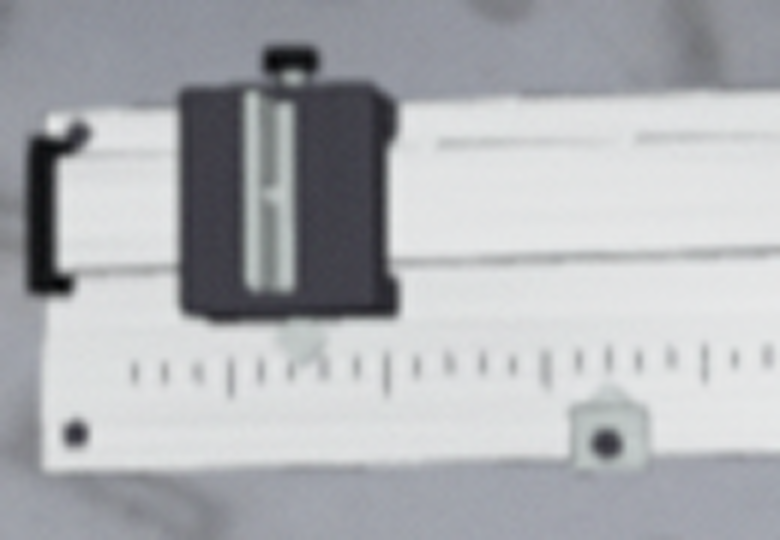

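View pics/c2.png

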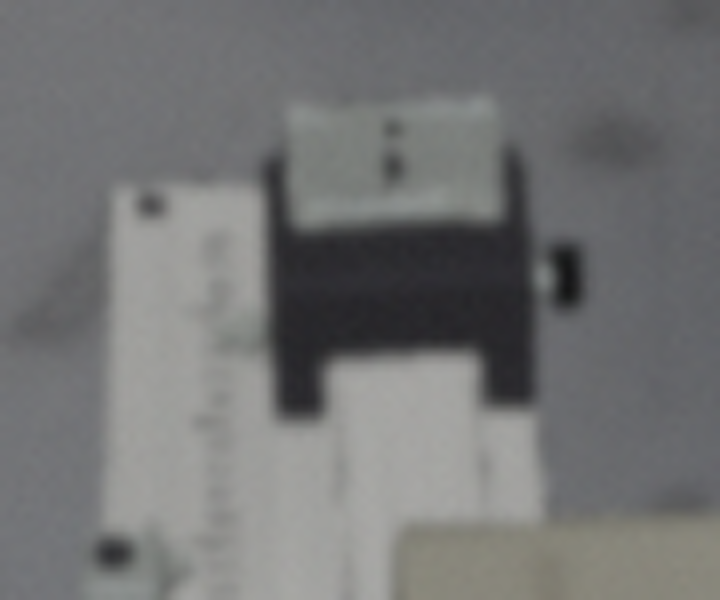

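```bash
cat > m.py <<'E'
from h import *
d=load('t0'); c=lambda u,v,z:at(d,140+(u+.5)/6-.5,190+(v+.5)/6-.5,z)
P=c(302,362,22);I=c(607,388,22)
g0=c(75,272,14);g1=c(780,252,14)
f0=at(d,147.5,268,14);f1=at(d,370,261,14)
E
python3 - <<'E'
from m import *
np.set_printoptions(precision=1,suppress=True)
print('P',P,'I',I)
for a,b in((g0,g1),(f0,f1)):
    v=a-b;print('len',np.linalg.norm(v),'yaw',np.degrees(np.arctan2(-v[0],v[1])))
for n,u,v in(('bl',182,90),('fl',182,315),('br',375,85)):print(n,c(u,v,60))
# side-view cross check
s=load('s0');q=lambda u,v,z:at(s,215+(u+.5)/8-.5,140+(v+.5)/8-.5,z)
print('side P',q(235,340,22),'I',q(185,565,22),'platetop',q(290,105,93),q(493,105,93))
th=np.arctan2(-(f0-f1)[0],(f0-f1)[1])
for yaw in(th+np.pi/2,th-np.pi/2):print(yaw,robot.inverse_kinematics([430,140,150],[np.pi,0,yaw]))
E
```

```text
P [459.1 101.8  22. ] I [448.7   6.5  22. ]
len 223.6470487283927 yaw 0.15815182513490086
len 417.95371570020086 yaw 0.41952364046834023
bl [540.4 130.6  60. ]
fl [472.2 130.2  60. ]
br [540.3  71.8  60. ]
side P [462.2  99.1  22. ] I [448.6   7.7  22. ] platetop [480.2 105.5  93. ] [532.7 101.7  93. ]
1.578118395611022 [ 0.1  0.1  1.9 -0.   1.1  0.1]
-1.563474257978771 [ 0.1  0.1  1.9 -0.   1.1 -3.1]
```

```bash
python3 - <<'E'
from h import *
o=[np.pi,0,np.pi/2+.006]
robot.move_gripper(0)
robot.move_ptp([400,200,200],o)
robot.move_linear([506,165,130],o,250)
robot.move_linear([506,165,46],o,120)
print(robot.move_linear([506,120,46],o,30,f_stop=3),robot.current_tcp_pos(),robot.current_contact_force())
y0=robot.current_tcp_pos()[1]
for k in (25,50,75):
    robot.move_linear([506,y0-k,46],o,40); print(robot.current_tcp_pos(),robot.current_contact_force())
robot.move_linear([506,y0-60,46],o,80)
robot.move_linear([440,y0+120,200],o,300)
print(y0,robot.current_t())
snap('top','t1');snap('side','s1');crop('t1',180,190,130,90,6,'c3')
E
```

```text
True [505.6630294  140.0730405   45.62390991] [ 0.61356165 -0.00910417  0.91392772]
[505.35903891 115.92269708  45.39045042] [ 0.20739171  4.72517777 -3.71352835]
[505.44572844  90.6855093   45.50199095] [ 0.59137839  4.21999463 -3.89106801]
[505.47512008  65.42637249  45.63573923] [-0.42764891  3.78471859 -2.79206962]
140.07304050409732 8.975
```

View pics/c3.png

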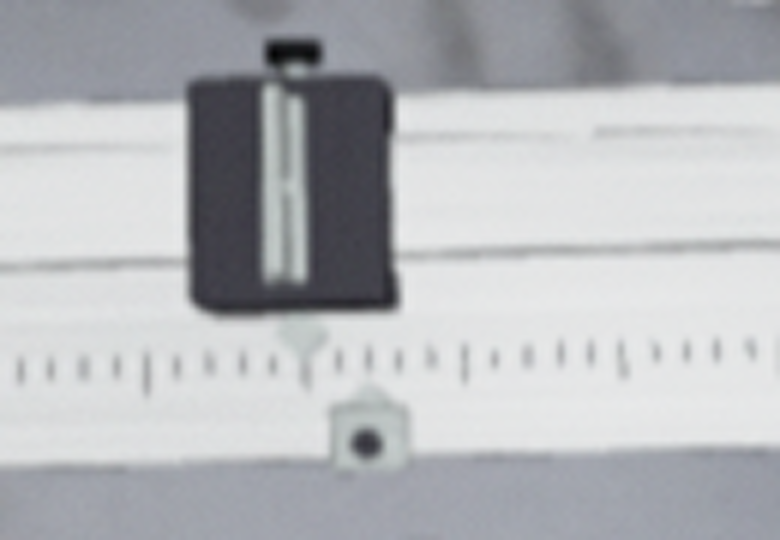

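The pointer tip is at crop (303,358) and the index tip at (367,388), so about 20 mm remains. I'll push another 15 mm and look again.

```bash
python3 - <<'E'
from h import *
o=[np.pi,0,np.pi/2+.006]
robot.move_linear([506,100,70],o,250)
robot.move_linear([506,85,46],o,100)
robot.move_linear([506,67,46],o,50)
robot.move_linear([506,50.1,46],o,25)
print(robot.current_tcp_pos(),robot.current_contact_force())
robot.move_linear([506,75,46],o,80)
robot.move_linear([440,240,200],o,300)
print(robot.current_t())
i=np.mean([snap('top','t2')['img'].astype(float) for _ in range(8)],axis=0).astype(np.uint8)
cv2.imwrite('pics/c4.png',cv2.resize(i[235:270,215:265],None,fx=16,fy=16,interpolation=cv2.INTER_CUBIC))
E
```

```text
[506.00599444  51.18469488  46.00736203] [0.15605551 6.18467812 0.81639633]
13.25
```

View pics/c4.png

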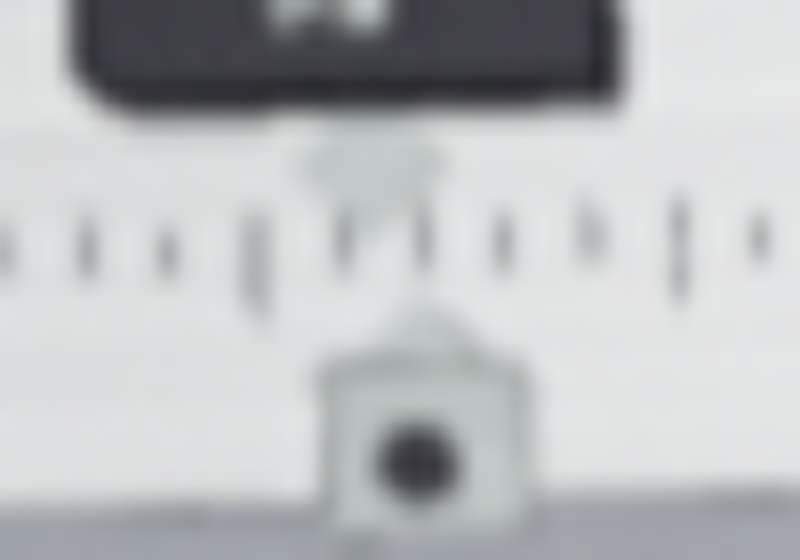

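The pointer tip is at crop (376,230) and the index tip at (424,300). After correcting for rail tilt, about 5.4 mm remains, which matches 19.7 − 14.2. I'll make the final nudges on the actual TCP reading.

```bash
python3 - <<'E'
from h import *
o=[np.pi,0,np.pi/2+.006]
robot.move_linear([506,85,70],o,250)
robot.move_linear([506,70,46],o,100)
robot.move_linear([506,54,46],o,50)
y=48
for _ in range(5):
    robot.move_linear([506,y,46],o,20); a=robot.current_tcp_pos()[1]; print(y,a)
    if a<46.1: break
    y-=min(a-45.8,3)
robot.move_linear([506,75,46],o,80)
robot.move_linear([440,240,200],o,300)
print(robot.current_t())
i=np.mean([snap('top','t3')['img'].astype(float) for _ in range(8)],axis=0).astype(np.uint8)
cv2.imwrite('pics/c5.png',cv2.resize(i[235:270,215:265],None,fx=16,fy=16,interpolation=cv2.INTER_CUBIC))
E
```

```text
48 48.73579264794371
45.064207352056286 45.79028321438478
17.7583
```

View pics/c5.png

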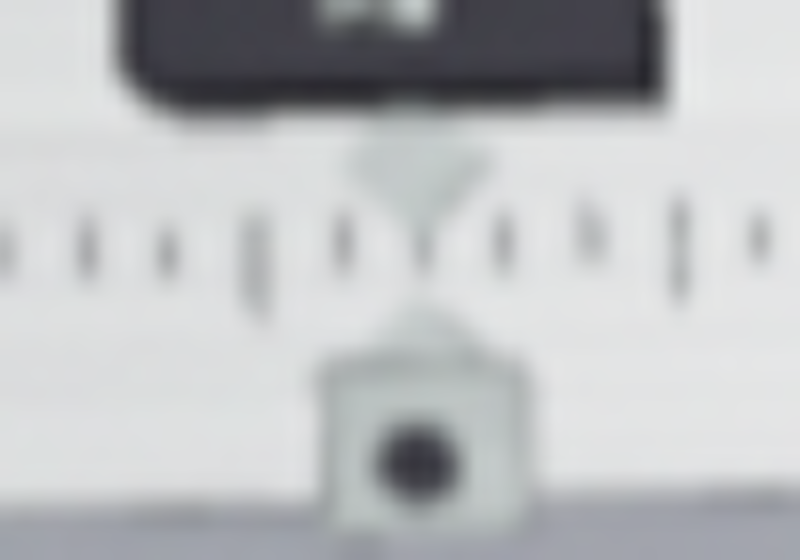

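View pics/t3.png

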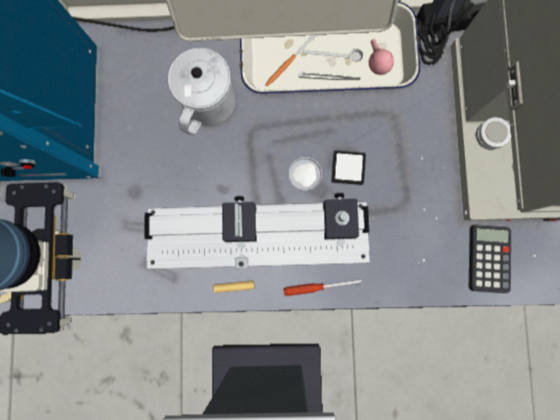

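The pointer tip at crop (422,228) is level with the index tip at (423,300), within about 0.3 mm. The post carriage at (342,219) and the index clamp haven't moved, and the arm is clear of everything.

```bash
python3 -c "
from bench import robot
print(robot.hand_in())"
```

```text
the job is handed in; nothing more can be done
None
```

The slit-plate carriage's pointer now stands opposite the index tip, within about 0.3 mm in the last top view. The post carriage and index clamp are where they started, and the job was handed in at about 18 s.

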